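Nut through the sprung flap

TASK

Return the gold climbing nut to the top acrylic tray without picking it up: push the sprung flap inward with one finger and, while that finger holds it open, push the nut along the ledge and through the doorway with the other finger until it drops into the tray. The nut must not push or be struck by the flap. Then withdraw so that the flap springs shut, and leave the other gear where it is.

Things in the scene. Friction and masses are not known exactly. Their poses are not given: they have to be found in the camera images.
- tray: Stack of three clear acrylic trays fixed to the bench, 295 mm deep (x), 262 wide (y), rim 168 mm above the bench. Origin at bench level under the doorway's right edge (seen from the robot); x points through the doorway into the top tray, y to the left along the doorway, z up. A fixed clear panel up to the rim closes the front right of the doorway (y -125 to 0).
- ledge (a point): Middle of the top of the ledge, at tray (-70, 4, 120) mm: a flat aluminium plate in front of the doorway, tray x -140 to 0, y -127 to 135, nothing standing along its front and side edges. It ends at x = 0 (the sill).
- doorway (a point): Middle of the sill, at tray (0, 65, 120) mm. The doorway lies in the plane x = 0, y 0 to 130, from the ledge upward, with no beam over it.
- tray_floor (a point): Middle of the top tray's floor, at tray (75, 4, 75) mm, 45 mm below the ledge. The top tray is open above; inside x 0 to 151, y -123 to 131, walls up to z = 168.
- flap (a joint): Aluminium flap in the doorway, 128 mm wide, 4 thick, from 3 to 47 mm above the ledge; upright hinge pin at the doorway's left edge (tray x = 0, y = 130). 0 = shut (plane x = 0), grows to 1.65 rad as it swings inward (+x) over the tray. A spring shuts it within about a second: 0.021 N m when shut plus 0.03 N m per rad, about 0.4 N at mid-width to start.
- flap_edge (a point): Middle of the flap's free upright edge, 128 mm from the hinge pin, 25 mm above the ledge level.
- nut: Gold climbing nut without its wire: a solid metal wedge 30 mm long (x), about 24 mm wide at its -x end tapering to 20 mm (y), 18 mm high, two small bores through its top, about 45 g. Origin at the centre of its underside. Starts on the ledge before the flap, its centre 58 to 74 mm in front of the doorway plane, turned up to 0.5 rad from the tray's x.
- nut_center (a point): Middle of the nut, 9 mm above its underside.
- belay: Blue anodised belay device with a wire keeper, about 70 x 36 x 28 mm, lying on the ledge in front of the fixed panel, right of the nut. Origin at the centre of its underside. Leave alone.
- carabiner: Aluminium carabiner, about 105 x 52 x 10 mm, lying in the top tray well to the right of the doorway. Leave alone.
- ice_screw: Steel ice screw, 165 mm long, lying on the bench to the left. Leave alone.
- headlamp: Grey plastic headlamp, 40 x 85 x 40 mm, on the bench to the left. Leave alone.
- mug: Steel mug, 80 mm across and 85 mm high, on the bench far left. Leave alone.
- piton: Dark steel piton, 125 mm long, lying on the bench to the right. Leave alone.

How it is judged (in metres and radians):
On the way, in this order (a step that is already met when the one before it is completed fails the run):
1. a finger holds the flap open (over 0.4 rad) while the nut is still on the ledge, its middle over 20 mm before the doorway (value of joint flap above 0.4 rad and contact force between the fingers and flap above 0.02 N and x of nut_center in the frame of tray below -0.02 m and z of nut_center in the frame of tray above 0.12 m), for 0.05 s.
2. the nut passes the doorway while a finger still holds the flap open (over 0.5 rad) (value of joint flap above 0.5 rad and contact force between the fingers and flap above 0.02 N and x of nut_center in the frame of tray above -0.012 m), for 0.05 s.
At the end, for the whole second after the job is handed in: The nut lies at rest on the floor of the top tray (its middle within the tray's inner walls and less than 25 mm above the floor), the flap is shut to within 0.1 rad, and no other gear has moved 20 mm (x of nut_center in the frame of tray between 0.005 and 0.146 m and y of nut_center in the frame of tray between -0.12 and 0.128 m and z of nut_center in the frame of tray between 0.075 and 0.1 m and linear speed of nut below 0.02 m/s and value of joint flap below 0.1 rad and distance of each of belay, carabiner, ice_screw, headlamp, mug, piton from where it was at the start of the episode below 0.02 m); the robot touches nothing.
It fails at once if the nut is lifted: its middle rises over 30 mm above the ledge (z of nut_center in the frame of tray above 0.15 m).
It fails at once if the nut pushes the flap or is struck by it (over 0.3 N between them) (contact force between nut and flap above 0.3 N).
It fails at once if other gear is moved over 20 mm (distance of any of belay, carabiner, ice_screw, headlamp, mug, piton from where it was at the start of the episode above 0.02 m).
It also fails if it takes over 42 s, if anything falls off the work surface, if the arm or the gripper's body presses on something with over 40 N, if the wrist force passes 120 N, or if a joint passes its speed limit or range.

ROBOT

A 6-joint arm with a two-finger parallel gripper is mounted at the origin on the work surface. World frame = base frame: x ahead of the robot, y to its left, z up, the work surface at z = 0. Lengths are in m, angles in degrees, forces in N, time in s.
With the tool pointing down it reaches from about 0.35 to 0.725 m from the base axis. Payload 6 kg.
Tool frame: the origin (TCP) lies at the very end of the fingers, on their centre line; the grasp point (between the pads) lies 19 mm behind it; x points along the fingers, y is the direction in which the jaws open and shut, and the axes are right-handed (so a half turn about x gives the same grasp; the last joint's range is limited). The gripper opens to 85 mm and grips with 20 to 120 N. Pads are 22 mm wide; open, the fingers measure 114 mm over their backs; the gripper's body (76 mm by 85 mm) begins 54 mm behind the grasp point. The pads swing forward as they close: fully open they stand 13 mm farther back than shut.
Start: joints at [93.26, 2.303, 4.859, 0, -92.561, -19.12], TCP at [0.164, 0.577, 0.231] pointing down, gripper open.
Joint ranges: [-146.85, 146.85], [-73.84, 115.35], [-62.03, 85.46], [-188.31, 113.3], [-161.28, -10.13], [-171.36, 171.36]. Speed limits (degrees/s): [147.25, 147.25, 172.46, 180, 180, 180].

INTERFACE

Orientations are given as [roll, pitch, yaw] about the fixed x, y, z axes, in that order (R = Rz(yaw) Ry(pitch) Rx(roll)).
In Python, from plant import get_state, read_camera, camera_params, close_job gives the robot as it stands.
- The arm moves only by the tool move_arm, never from a script. Its argument "moves" is a list of rows, each a list of 2 entries, a list of its own where there are three numbers: the shift along the tool's x, y, z in units of 50 mm (1.0 is 50 mm), then the turn about the tool's x in units of 8 degrees (1.0 is 8 degrees). In form: [[[dx, dy, dz], twist], ...]. A call has 1 to 5 rows; each row shifts and turns the pose as measured when the row begins, along the tool's axes as they then stand; what a row does not reach is not made up. A row lasts 1/8 s, in which the tool goes at most 62.5 mm and 10.7 degrees, less where a joint would pass 70% of its speed; a pose out of reach is approached as far as the arm can. A call is refused whole if a number of a shift passes 1 or a number of a turn 1, either way. A call with a gripper value outside its range is refused whole. "claw" is the finger opening in mm, from 0 to 85.4, set as the call begins (left out, the last holds). The fingers move at their own pace and stop on an object; the grip force is fixed at half the most. Time passes only in rows, so rows that do not move let the fingers close. It gives the time, the measured TCP pose, the force and the opening at its end, in the units of the state.
- get_state(): the state, without advancing time (a new reading comes with each control period).
- read_camera(name): name is "scene" or "top" or "wrist"; returns the picture (480x640x3 uint8, red, green, blue); there is no depth.
- camera_params(name): a dict with "fx", "fy", "cx", "cy" (pixels), "xyz" and "orientation" of the camera in the world. Camera axes: x right, y down, z forward; pixel columns grow to the right and rows downward; lengths in m; the calibration is good to about 2 mm. A picture is of the moment at which its call begins: read the wrist's pose just before it. camera_params takes no time and is no camera call; for the wrist camera it gives the pose at the moment of the call.
- close_job(): hands the job in, once; it reports no verdict.
The state is a dict: "t": time; "joints": joint angles; "joint_velocities": joint speeds; "joint_efforts": joint torques, N m; "tcp_pos": TCP position; "tcp_rot": TCP orientation; "contact_force": force on the tool from outside, world axes, zero at the start; "wrist_torque": the same for the moment, N m; "gripper_width": opening from 0.0 (shut) to 1.0 (fully open).
Only numpy, scipy, OpenCV 4.12 (cv2) and the standard library are available. Lean on these libraries where they do the work, as an engineer would, in place of code of your own. Each camera call takes 0.05 s, during which the arm holds its last target. There are 200 camera calls.

## Working session

There is one attempt and no reset: what is moved stays moved. The work goes in short steps, Python scripts to look and compute and a tool call to move; the robot and the scene stay as the last step left them, time stands still between calls to the robot, and variables do not carry over. Pictures are saved under pics/ and viewed, about 8 in all and at most 12, crops included, and the job is handed in when it is done.

Besides the shell and the picture viewer there is one more tool, called after "Request:" by a JSON object that holds its "fn" and its "kwargs". move_arm: Moves the arm, as the interface text tells. Its arguments: {"type":"object","properties":{"moves":{"type":"array","items":{"type":"array"}},"claw":{"type":"number"}},"required":["moves"]}

```bash
ls; mkdir -p pics; python3 - <<'E'
from plant import *
import cv2
s=get_state();print({k:s[k] for k in('t','tcp_pos','tcp_rot','gripper_width')})
for n in('scene','top'):
    cv2.imwrite(f'pics/{n}0.png',read_camera(n)[:,:,::-1]);print(n,camera_params(n))
E
```

```text
pics
{'t': 0.0, 'tcp_pos': array([0.16379566, 0.57686758, 0.23029313]), 'tcp_rot': array([  93.48716291,   89.90048644, -102.37125577]), 'gripper_width': 0.9976906295668229}
scene {'fx': 481.93951204373025, 'fy': 481.93951204373025, 'cx': 316.2643186401582, 'cy': 241.1340245033815, 'xyz': array([1.43510201, 0.32477727, 1.08120269]), 'orientation': array([-135.76747581,   -1.18111157,  110.06659272])}
top {'fx': 466.35367933631477, 'fy': 466.35367933631477, 'cx': 318.97405360973613, 'cy': 242.17803676313733, 'xyz': array([0.33168749, 0.03233537, 1.16945704]), 'orientation': array([-169.08888219,    0.62680744,  -90.20952578])}
```

View pics/scene0.png

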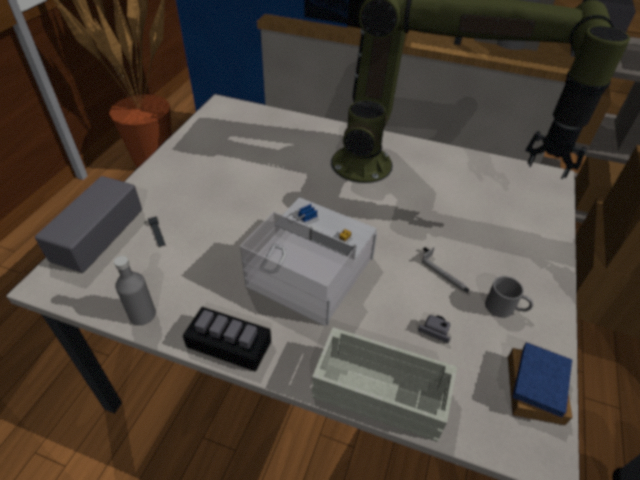

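View pics/top0.png

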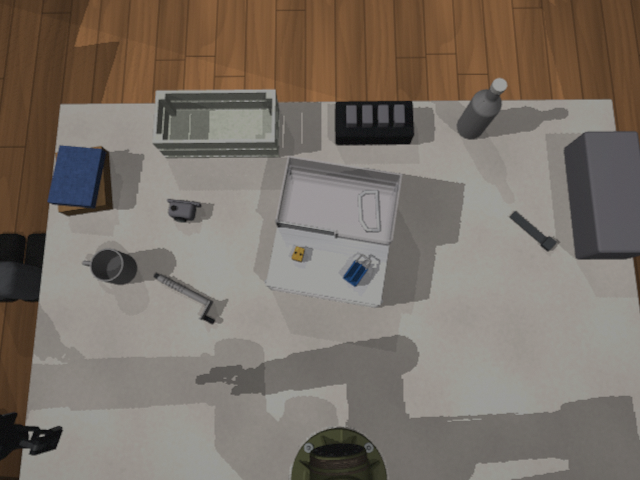

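The top view shows the tray at px (270–400, 160–305): the ledge nearest the robot, the flap line from (278,225) to (337,236), the nut at (298,254) and the belay at (357,270). I'll zoom in and look for the colour masks.

```bash
cat > h.py <<'E'
import numpy as np, cv2
from scipy.spatial.transform import Rotation as R
from plant import *
def ray(n,uv,z,c=None):
    c=c or camera_params(n); M=R.from_euler('xyz',c['orientation'],degrees=True).as_matrix()
    uv=np.atleast_2d(np.array(uv,float))
    d=np.c_[(uv[:,0]-c['cx'])/c['fx'],(uv[:,1]-c['cy'])/c['fy'],np.ones(len(uv))]@M.T
    return c['xyz']+d*((z-c['xyz'][2])/d[:,2])[:,None]
E
python3 - <<'E'
from h import *
im=cv2.imread('pics/top0.png')
cv2.imwrite('pics/topc.png',cv2.resize(im[150:315,260:415],None,fx=3.6,fy=3.6,interpolation=cv2.INTER_CUBIC))
for n in('top','scene'):
    h=cv2.cvtColor(cv2.imread(f'pics/{n}0.png'),cv2.COLOR_BGR2HSV)
    m=cv2.inRange(h,(15,120,90),(35,255,255))
    if n=='top': m[:150]=0;m[320:]=0
    k,l,st,c=cv2.connectedComponentsWithStats(m)
    for i in range(1,k):
        if st[i,4]>15 and 200<c[i,0]<400: print(n,st[i],c[i],ray(n,c[i],.13))
E
```

```text
top [292 247  12  14 117] [297.98290598 253.82051282] [[0.50559021 0.09052154 0.13      ]]
scene [340 230  11  10  62] [345.14516129 234.01612903] [[0.50294101 0.09126844 0.13      ]]
scene [291 416  11   8  24] [296.04166667 420.125     ] [[1.04753305 0.16054592 0.13      ]]
scene [337 425  10  11  24] [340.75  429.375] [[1.0337375  0.25114389 0.13      ]]
scene [291 426   9   6  19] [294.47368421 428.52631579] [[1.06460736 0.16398751 0.13      ]]
```

View pics/topc.png

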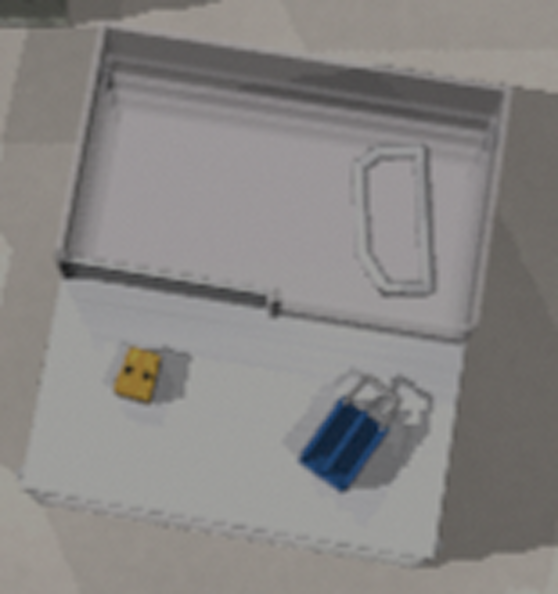

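The crop shows the ledge's front corners at about (25,490) and (432,562), the rim's back corners at (105,30) and (507,88), the hinge at (65,268), the doorway's right post at (275,303) and the nut at (137,375). I'll fit the tray frame to these.

```bash
python3 - <<'E'
from h import *
P=[((25,488),.12,(-140,135)),((432,562),.12,(-140,-127)),((105,30),.168,(155,135)),((507,88),.168,(155,-127)),((66,266),.167,(0,130)),((275,303),.168,(0,0)),((466,337),.168,(0,-127))]
W=np.array([ray('top',[p[0][0]/3.6+260-.36,p[0][1]/3.6+150-.36],p[1])[0][:2] for p in P]);T=np.array([p[2] for p in P])/1000
A=T-T.mean(0);B=W-W.mean(0)
th=np.arctan2((A[:,0]*B[:,1]-A[:,1]*B[:,0]).sum(),(A*B).sum());c,s=np.cos(th),np.sin(th);M=np.array([[c,-s],[s,c]])
o=W.mean(0)-M@T.mean(0);print('origin',o,'yaw',np.degrees(th));print(((W-o)@M*1000).round(1))
im=cv2.imread('pics/top0.png');m=cv2.inRange(cv2.cvtColor(im,cv2.COLOR_BGR2HSV),(15,100,60),(35,255,255));m[:240]=0;m[275:]=0;m[:,:280]=0;m[:,320:]=0
q=cv2.findContours(m,0,1)[0];q=max(q,key=cv2.contourArea)
w=ray('top',q[:,0],.138)[:,:2];t=((w-o)@M*1000).astype(np.float32);print('nut rect tray',cv2.minAreaRect(t),cv2.boxPoints(cv2.minAreaRect(t)))
wn=ray('scene',[[345.1,234]],.133)[:,:2];print('scene nut',(wn-o)@M*1000)
h=cv2.cvtColor(im,cv2.COLOR_BGR2HSV);m=cv2.inRange(h,(100,120,40),(125,255,255));m[:240]=0;m[300:]=0;m[:,:320]=0;m[:,400:]=0
q=np.argwhere(m)[:,::-1];t=(ray('top',q,.14)[:,:2]-o)@M*1000;print('belay',t.min(0),t.max(0))
E
```

```text
origin [0.54619417 0.00761545] yaw -10.027471229294035
[[-135.4  132.4]
 [-137.6 -125.2]
 [ 152.9  131.3]
 [ 157.1 -123.2]
 [  -0.9  127.2]
 [  -2.4   -3. ]
 [  -3.7 -120.5]]
nut rect tray ((-55.170013427734375, 74.03762817382812), (22.080041885375977, 29.999977111816406), 82.1443862915039) [[-71.538155  65.15137 ]
 [-41.81971   61.051056]
 [-38.801872  82.92389 ]
 [-68.52032   87.0242  ]]
scene nut [[-54.38228184  75.94333327]]
belay [-103.72862375  -81.7177265 ] [-53.07383771 -35.75075611]
```

```bash
cat >> h.py <<'E'
o=np.array([.5462,.0076]);th=np.radians(-10.03);M=np.array([[np.cos(th),-np.sin(th)],[np.sin(th),np.cos(th)]])
def rep(goal=None,flip=0):
    s=get_state();T=R.from_euler('xyz',s['tcp_rot'],degrees=True).as_matrix();p=s['tcp_pos']
    t=(p[:2]-o)@M*1000
    print('t',round(s['t'],2),'tray xy',t.round(1),'z',(p[2]*1000).round(1),'F',s['contact_force'].round(2),'w',round(s['gripper_width'],3),'j6',s['joints'][5].round(1))
    a=np.degrees(np.arctan2(T[1,1],T[0,1]))-np.degrees(th)
    # tool x is down: + turn about it = - world yaw
    print('tool y yaw in tray',a.round(2),'down',T[:,0].round(3))
    if goal is not None:
        g=np.r_[o+M@(np.array(goal[:2])/1000),goal[2]/1000]
        print('shift tool (units):',(T.T@(g-p)/.05).round(3),'twist deg to 0:',((a+180)%360-180).round(1),'to 180:',(a%360-180).round(1))
E
python3 -c "
from h import *
rep((-66,74,231))"
```

```text
t 0.1 tray xy [-475.7  494. ] z 230.4 F [ 0.15 -0.83 -0.38] w 0.999 j6 -19.1
tool y yaw in tray -95.83 down [-0.    -0.002 -1.   ]
shift tool (units): [ 0.     7.524 -9.005] twist deg to 0: -95.8 to 180: 84.2
```

Request:
{"fn": "move_arm", "kwargs": {"moves": [[[0, 0.64, -0.77], 1], [[0, 0.53, -0.85], 1], [[0, 0.41, -0.91], 1], [[0, 0.28, -0.96], 1], [[0, 0.14, -0.99], 1]], "claw": 85.4}}

```text
t: 0.72
tcp_pos: [0.3037, 0.3638, 0.2269]
tcp_rot: [133.4, 89.5, -103.4]
contact_force: [0.6, -0.8, -1.0]
gripper_width: 0.998
```

```bash
python3 -c "
from h import *
rep((-66,74,231))"
```

```text
t 0.72 tray xy [-300.8  308.5] z 226.9 F [ 0.62 -0.76 -1.05] w 0.998 j6 -41.5
tool y yaw in tray -136.8 down [-0.002 -0.008 -1.   ]
shift tool (units): [-0.044 -0.212 -6.635] twist deg to 0: -136.8 to 180: 43.2
```

Request:
{"fn": "move_arm", "kwargs": {"moves": [[[-0.04, -0.03, -1], 1], [[0, -0.17, -0.98], 1], [[0, -0.31, -0.95], 1], [[0, -0.44, -0.9], 1], [[0, -0.56, -0.83], 1]]}}

```text
t: 1.35
tcp_pos: [0.4481, 0.1505, 0.2293]
tcp_rot: [167.7, 89.5, -110.3]
contact_force: [0.4, 1.2, 0.9]
gripper_width: 1.0
```

```bash
python3 -c "
from h import *
rep((-66,74,231))"
```

```text
t 1.35 tray xy [-121.5  123.7] z 229.3 F [0.36 1.16 0.89] w 1.0 j6 -51.4
tool y yaw in tray 181.96 down [-0.003 -0.008 -1.   ]
shift tool (units): [-0.028 -1.075 -1.031] twist deg to 0: -178.0 to 180: 2.0
```

Request:
{"fn": "move_arm", "kwargs": {"moves": [[[0, -0.5, -0.5], 0.25], [[0, -0.5, -0.45], 0], [[0, 0, 0], 0], [[0, 0, 0], 0]]}}

```text
t: 1.85
tcp_pos: [0.4913, 0.0907, 0.2278]
tcp_rot: [156.3, 89.4, -124.2]
contact_force: [-0.3, 0.7, -0.0]
gripper_width: 1.004
```

```bash
python3 - <<'E'
from h import *
rep((-66,74,200))
c=camera_params('wrist');im=read_camera('wrist')[:,:,::-1];print(c)
cv2.imwrite('pics/w1.png',im)
E
```

```text
t 1.85 tray xy [-68.5  72.3] z 227.8 F [-0.28  0.74 -0.04] w 1.004 j6 -44.3
tool y yaw in tray 179.47 down [-0.006 -0.009 -1.   ]
shift tool (units): [ 0.555 -0.052  0.04 ] twist deg to 0: 179.5 to 180: -0.5
{'fx': 401.84832484158574, 'fy': 401.84832484158574, 'cx': 321.6080374304089, 'cy': 238.77847439835688, 'xyz': array([0.47842768, 0.02189063, 0.37131418]), 'orientation': array([164.35281696,  -0.18929763, 169.45932729])}
```

View pics/w1.png

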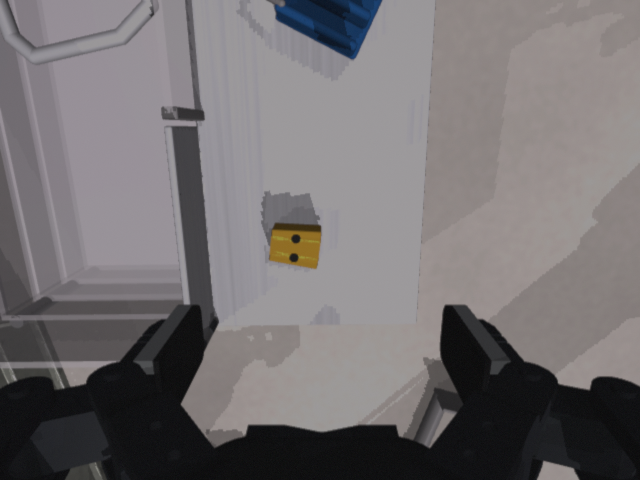

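The wrist view, with tray +x to the left, shows the nut's top face spanning (274,229)–(319,269), its wide end to the left or level, the flap from (170,125) to (212,320), and the ledge corner at (417,323). I'll measure from this.

```bash
python3 - <<'E'
from h import *
c={'fx':401.848,'fy':401.848,'cx':321.608,'cy':238.778,'xyz':np.array([0.47842768,0.02189063,0.37131418]),'orientation':np.array([164.35281696,-0.18929763,169.45932729])}
f=lambda uv,z:((ray('wrist',uv,z,c)[:,:2]-o)@M*1000).round(1)
print('ledge front pts (x-140), corner (-140,135)',f([[434,20],[417,323]],.12))
print('flap bottom pts',f([[201,130],[214,305]],.123),'top',f([[168,127],[182,290]],.167),'post',f([[203,115]],.168))
h=cv2.cvtColor(cv2.imread('pics/w1.png'),cv2.COLOR_BGR2HSV)
m=cv2.inRange(h,(15,120,120),(35,255,255));m[300:]=0
m=cv2.morphologyEx(m,cv2.MORPH_CLOSE,np.ones((15,15)))
q=max(cv2.findContours(m,0,1)[0],key=cv2.contourArea);print(cv2.boundingRect(q),cv2.approxPolyDP(q,5,True)[:,0].tolist())
ap=cv2.approxPolyDP(q,5,True)[:,0];print(f(ap,.138));print(cv2.minAreaRect(f(q[:,0],.138).astype(np.float32)))
E
```

```text
ledge front pts (x-140), corner (-140,135) [[-134.   -54.8]
 [-134.8  133.7]]
flap bottom pts [[  1.8   3.8]
 [  3.3 117.3]] top [[ 5.3  2. ]
 [ 7.2 87.8]] post [[-12.6  -3.5]]
(270, 230, 51, 38) [[272, 231], [271, 260], [316, 266], [320, 233]]
[[-39.7  62.5]
 [-38.3  80.8]
 [-65.8  85. ]
 [-68.5  64. ]]
((-52.81254577636719, 73.1455078125), (22.661418914794922, 29.6790828704834), 83.15724182128906)
```

```bash
sed -i 's/^o=.*;th=/th=/; s/^def rep/o=np.array([.5462,.0076])+M@[.004,0]\ndef rep/' h.py; python3 -c "
from h import *
rep((-69,74,145))"
```

```text
t 1.9 tray xy [-72.6  72.5] z 227.8 F [-0.82 -0.58 -0.18] w 1.0 j6 -44.3
tool y yaw in tray 179.51 down [-0.006 -0.009 -1.   ]
shift tool (units): [ 1.655 -0.08   0.047] twist deg to 0: 179.5 to 180: -0.5
```

Request:
{"fn": "move_arm", "kwargs": {"moves": [[[0.55, -0.03, 0], 0], [[0.5, -0.03, 0], 0], [[0.4, 0, 0.02], 0], [[0.2, 0, 0.02], 0], [[0, 0, 0], 0]]}}

```text
t: 2.52
tcp_pos: [0.4928, 0.0958, 0.1442]
tcp_rot: [163.7, 89.6, -116.4]
contact_force: [0.2, 0.1, 0.0]
gripper_width: 0.996
```

```bash
python3 - <<'E'
from h import *
rep((-69,74,130))
im=read_camera('scene')[:,:,::-1]
cv2.imwrite('pics/s2.png',cv2.resize(im[180:320,230:400],None,fx=4,fy=4,interpolation=cv2.INTER_CUBIC))
E
```

```text
t 2.52 tray xy [-72.   77.6] z 144.2 F [0.2  0.11 0.  ] w 0.996 j6 -44.3
tool y yaw in tray 179.91 down [-0.003 -0.007 -1.   ]
shift tool (units): [ 0.285 -0.06  -0.07 ] twist deg to 0: 179.9 to 180: -0.1
```

View pics/s2.png

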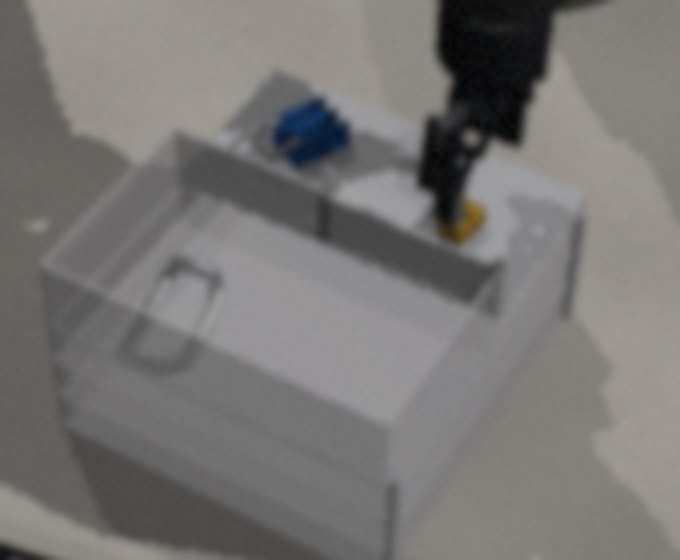

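The scene crop shows the leading finger between the flap and the nut, still above the ledge. I'll lower gently and feel for the ledge.

Request:
{"fn": "move_arm", "kwargs": {"moves": [[[0.12, -0.03, -0.04], 0], [[0.12, -0.03, -0.03], 0], [[0.06, 0, 0], 0], [[0.06, 0, 0], 0], [[0, 0, 0], 0]]}}

```text
t: 3.2
tcp_pos: [0.4964, 0.0918, 0.1276]
tcp_rot: [-167.8, 89.7, -87.9]
contact_force: [-0.1, 0.3, -0.0]
gripper_width: 1.001
```

Request:
{"fn": "move_arm", "kwargs": {"moves": [[[0.06, 0, 0], 0], [[0.06, 0, 0], 0], [[0, 0, 0], 0]]}}

```text
t: 3.58
tcp_pos: [0.4964, 0.0918, 0.1214]
tcp_rot: [-165.4, 89.7, -85.5]
contact_force: [-0.7, 0.4, -0.0]
gripper_width: 0.999
```

```bash
python3 -c "
from h import *
rep((-69,74,115))"
```

```text
t 3.58 tray xy [-67.7  74.3] z 121.4 F [-0.7   0.37 -0.04] w 0.999 j6 -43.7
tool y yaw in tray 179.9 down [ 0.    -0.005 -1.   ]
shift tool (units): [ 0.127  0.026 -0.005] twist deg to 0: 179.9 to 180: -0.1
```

Request:
{"fn": "move_arm", "kwargs": {"moves": [[[0.06, 0.02, 0], 0], [[0.06, 0, 0], 0], [[0, 0, 0], 0]]}}

```text
t: 3.95
tcp_pos: [0.4953, 0.092, 0.1149]
tcp_rot: [-165.2, 89.7, -85.3]
contact_force: [-0.4, -0.7, -0.3]
gripper_width: 0.999
```

Request:
{"fn": "move_arm", "kwargs": {"moves": [[[0.05, 0, 0], 0], [[0.05, 0, 0], 0], [[0, 0, 0], 0]]}}

```text
t: 4.32
tcp_pos: [0.4954, 0.092, 0.1097]
tcp_rot: [-164.2, 89.7, -84.4]
contact_force: [0.4, -0.4, -0.3]
gripper_width: 0.997
```

```bash
python3 - <<'E'
from h import *
rep((-69,74,110))
im=read_camera('scene')[:,:,::-1]
cv2.imwrite('pics/s3.png',cv2.resize(im[190:260,300:390],None,fx=7,fy=7,interpolation=cv2.INTER_CUBIC))
E
```

```text
t 4.33 tray xy [-68.7  74.2] z 109.7 F [ 0.41 -0.37 -0.32] w 0.997 j6 -43.8
tool y yaw in tray 179.91 down [ 0.001 -0.005 -1.   ]
shift tool (units): [-0.007  0.005 -0.005] twist deg to 0: 179.9 to 180: -0.1
```

View pics/s3.png

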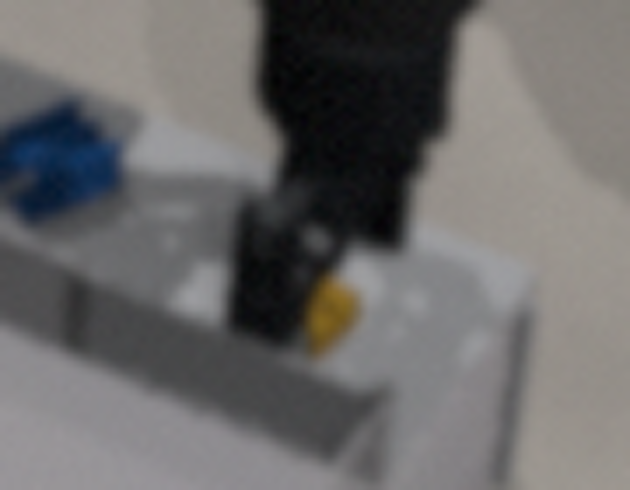

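Tips stand about 3 mm above the ledge with no contact, the nut between the fingers. I'll raise 3 mm, then advance along tray +x (tool −y).

Request:
{"fn": "move_arm", "kwargs": {"moves": [[[-0.06, 0, 0], 0], [[0, -0.16, 0], 0], [[0, -0.16, 0], 0], [[0, -0.16, 0], 0], [[0, 0, 0], 0]]}}

```text
t: 5.0
tcp_pos: [0.5214, 0.0877, 0.1138]
tcp_rot: [-147.1, 89.7, -67.3]
contact_force: [-0.4, -0.4, 0.9]
gripper_width: 1.003
```

```bash
python3 - <<'E'
from h import *
rep((-35,74,113))
im=read_camera('top')[:,:,::-1]
cv2.imwrite('pics/t3.png',cv2.resize(im[190:320,260:400],None,fx=4,fy=4,interpolation=cv2.INTER_CUBIC))
im=read_camera('wrist')[:,:,::-1]
cv2.imwrite('pics/w3.png',im)
E
```

```text
t 5.0 tray xy [-42.4  74.6] z 113.8 F [-0.4  -0.4   0.87] w 1.003 j6 -41.7
tool y yaw in tray 179.92 down [ 0.002 -0.005 -1.   ]
shift tool (units): [ 0.016 -0.147 -0.011] twist deg to 0: 179.9 to 180: -0.1
```

View pics/w3.png

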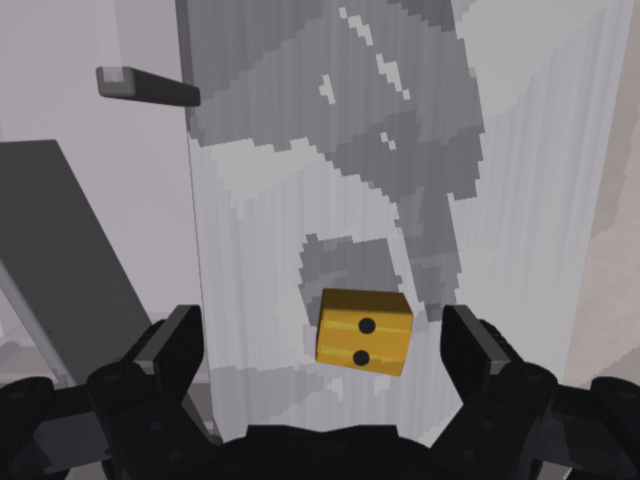

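The flap is open ahead of the left finger, the nut at (365,335) is untouched, and the right finger is about 13 mm behind it. I'll keep advancing.

Request:
{"fn": "move_arm", "kwargs": {"moves": [[[0, -0.14, 0], 0], [[0, -0.14, 0], 0], [[0, -0.12, 0], 0], [[0, -0.12, 0], 0], [[0, 0, 0], 0]]}}

```text
t: 5.72
tcp_pos: [0.5481, 0.0829, 0.1139]
tcp_rot: [-151.6, 89.7, -71.7]
contact_force: [-0.5, 0.6, 1.6]
gripper_width: 1.0
```

```bash
python3 - <<'E'
from h import *
rep((20,74,113))
im=read_camera('wrist')[:,:,::-1]
cv2.imwrite('pics/w4.png',im)
E
```

```text
t 5.72 tray xy [-15.3  74.5] z 113.9 F [-0.54  0.58  1.59] w 1.0 j6 -39.7
tool y yaw in tray 179.95 down [ 0.001 -0.005 -1.   ]
shift tool (units): [ 0.019 -0.705 -0.01 ] twist deg to 0: 179.9 to 180: -0.1
```

View pics/w4.png

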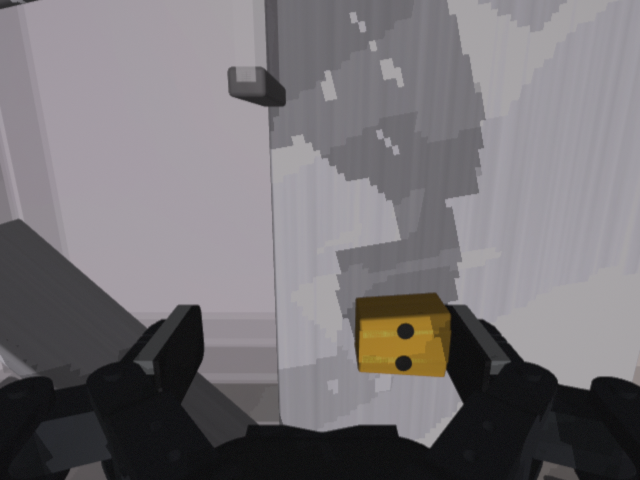

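The nut now lies flat against the right finger, the sill shows at column 278, and the flap is well clear. I'll push on.

Request:
{"fn": "move_arm", "kwargs": {"moves": [[[0.01, -0.14, 0], 0], [[0, -0.14, 0], 0], [[0, -0.14, 0], 0], [[0, -0.14, 0], 0], [[0, -0.12, 0], 0]]}}

```text
t: 6.4
tcp_pos: [0.5831, 0.0765, 0.1131]
tcp_rot: [-162.7, 89.7, -82.8]
contact_force: [-1.7, -0.2, 1.2]
gripper_width: 0.998
```

Request:
{"fn": "move_arm", "kwargs": {"moves": [[[0.01, -0.12, 0], 0], [[0, -0.12, 0], 0], [[0, -0.12, 0], 0], [[0, 0, 0], 0], [[0, 0, 0], 0]]}}

```text
t: 7.02
tcp_pos: [0.6026, 0.0727, 0.112]
tcp_rot: [-167.1, 89.7, -87.2]
contact_force: [0.3, 0.3, 0.1]
gripper_width: 1.006
```

```bash
python3 - <<'E'
from h import *
rep((45,74,113))
im=read_camera('wrist')[:,:,::-1]
cv2.imwrite('pics/w5.png',im)
E
```

```text
t 7.03 tray xy [40.2 73.9] z 112.0 F [0.33 0.31 0.13] w 1.006 j6 -36.1
tool y yaw in tray 179.92 down [ 0.    -0.005 -1.   ]
shift tool (units): [-0.019 -0.097  0.002] twist deg to 0: 179.9 to 180: -0.1
```

View pics/w5.png

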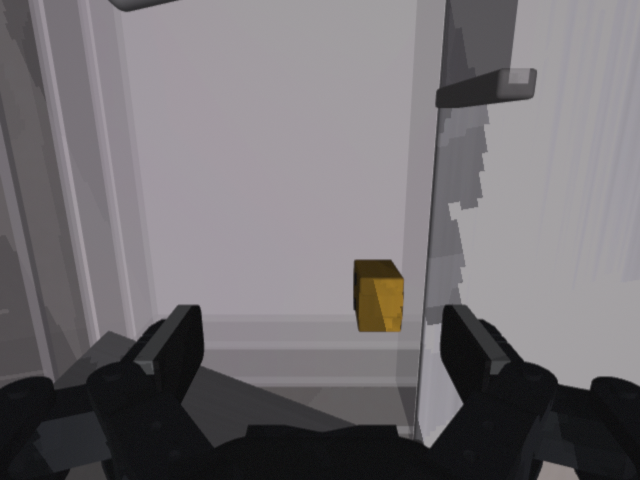

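The nut has dropped onto the tray floor, standing on end at (380,295) and below flap level. I'll back out with the flap following the finger, then lift.

Request:
{"fn": "move_arm", "kwargs": {"moves": [[[-0.02, 0.25, 0], 0], [[0, 0.3, 0], 0], [[0, 0.3, 0], 0], [[0, 0.3, 0], 0], [[0, 0.3, 0], 0]]}}

```text
t: 7.7
tcp_pos: [0.527, 0.086, 0.1136]
tcp_rot: [-150.5, 89.7, -70.7]
contact_force: [0.6, -0.7, 0.6]
gripper_width: 1.003
```

Request:
{"fn": "move_arm", "kwargs": {"moves": [[[0, 0.25, 0], 0], [[0, 0.25, 0], 0], [[0, 0.25, 0], 0], [[0, 0.2, 0], 0], [[0, 0, 0], 0]]}}

```text
t: 8.32
tcp_pos: [0.4762, 0.0955, 0.1142]
tcp_rot: [-120.1, 89.7, -40.1]
contact_force: [0.2, -0.2, 0.2]
gripper_width: 0.997
```

```bash
python3 - <<'E'
from h import *
rep((-75,74,200))
E
```

```text
t 8.32 tray xy [-88.3  74.4] z 114.2 F [ 0.25 -0.21  0.18] w 0.997 j6 -45.5
tool y yaw in tray 180.01 down [ 0.004 -0.003 -1.   ]
shift tool (units): [-1.714 -0.272 -0.011] twist deg to 0: -180.0 to 180: 0.0
```

Request:
{"fn": "move_arm", "kwargs": {"moves": [[[-0.4, 0, 0], 0], [[-0.7, 0, 0], 0], [[-0.8, 0.3, 0], 0], [[-0.6, 0.6, 0], 0], [[0, 0.8, 0], 0]]}}

```text
t: 8.95
tcp_pos: [0.3916, 0.1101, 0.2414]
tcp_rot: [-173.4, 89.6, -93.7]
contact_force: [-0.9, 1.3, 0.9]
gripper_width: 0.999
```

Request:
{"fn": "move_arm", "kwargs": {"moves": [[[0, 0.5, 0], 0], [[0, 0, 0], 0], [[0, 0, 0], 0], [[0, 0, 0], 0], [[0, 0, 0], 0]]}}

```text
t: 9.57
tcp_pos: [0.3667, 0.115, 0.2422]
tcp_rot: [-156.0, 89.7, -76.2]
contact_force: [-0.7, 1.1, 0.1]
gripper_width: 0.999
```

```bash
python3 - <<'E'
from h import *
rep()
a=read_camera('top')[:,:,::-1]
cv2.imwrite('pics/t6.png',cv2.resize(a[120:330,250:420],None,fx=2.8,fy=2.8,interpolation=cv2.INTER_CUBIC))
b=cv2.imread('pics/top0.png');d=cv2.absdiff(a,b).max(2)
for n,(x0,y0,x1,y1) in dict(belay=(335,245,385,292),carab=(352,185,387,240),mug_screw=(80,240,155,290),headlamp=(160,190,205,225),piton=(505,205,560,255)).items(): print(n,(d[y0:y1,x0:x1]>40).sum())
E
```

```text
t 9.57 tray xy [-199.4   74.5] z 242.2 F [-0.67  1.09  0.09] w 0.999 j6 -58.6
tool y yaw in tray 179.8 down [ 0.001 -0.005 -1.   ]
belay 0
carab 0
mug_screw 0
headlamp 0
piton 0
```

View pics/t6.png

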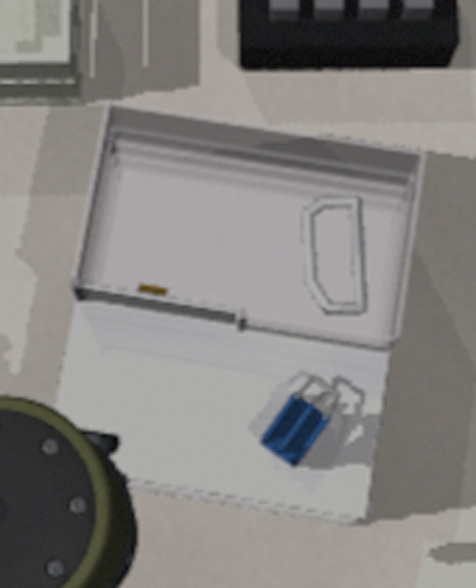

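The nut is in the tray just behind the shut flap at (152,289), the ledge holds only the belay, and nothing else has changed. Handing in.

```bash
python3 -c "
from plant import *
print(close_job())"
```

```text
the job is handed in; nothing more can be done
None
```

The nut is in the top tray and the flap is shut; I handed the job in at about 9.6 s of the 42 s allowed. `close_job()` gives no verdict, so I can't say whether it passed.

**What I did:** I lined the open gripper up along the tray's x with the nut between the fingers. I then moved it straight forward, so the leading finger pushed the flap open and the trailing finger pushed the nut over the sill. After the nut dropped, I backed straight out so the flap closed behind the finger, and lifted clear.

**Last checks:**
- **Nut:** the wrist picture showed it on the tray floor. It appears to stand on end, which would put its middle about 15 mm above the floor. I didn't measure its final position.
- **Nut and flap:** in every picture the flap was well ahead of the nut. I had no direct reading of the force between them.
- **Flap:** the final top view shows it closed in the doorway. I judged this by eye, not as an angle.
- **Other gear:** comparing the top view before and after showed no change around the belay device, carabiner, headlamp, piton and mug. The mug's patch left out most of the ice screw, so that wasn't checked.
- **Robot:** clear of the tray, with only force-sensor noise of about 1 N.

**Disagreement:** the wrist view put the tray about 4–5 mm farther along x than my first fit from the top view. I shifted the tray frame by 4 mm before moving in.

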